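# Third hand at the lab shaker

## Task

Pull the shaker's lock slide all the way out to its end stop, so that its steel tongue no longer lies in front of the sprung bar. Then stand the aluminium support-rod foot flat on the shaker's platform, midway along the sprung bar with its long side flush against it, and press it onto the bar with a steady push of about 10 newtons so that a colleague can screw it down: finish while still holding it pressed, do not let go. Leave the bottle, the jar and the beaker where they stand.

Things in the scene. Friction and masses are not known exactly. Their poses are not given: they have to be found in the camera images.
- shaker: Bench shaker, fixed: white housing 270 (x) x 350 (y, from -140 to +210) x 70 mm high, with an aluminium platform 265 x 270 mm on top, upper face 85 mm above the bench. Origin on the bench under the platform's centre; x points away from the robot to the sprung bar at the platform's far edge, y to the lock slide at the left, z up. Turned by up to 0.2 rad.
- press_bar: Sprung bar of the shaker: rubber-faced aluminium bar 180 (y) x 18 (x) mm, 4 to 34 mm above the platform. Origin mid-length on its front face (it looks to -x), at the level of the platform's upper face; axes as the shaker's. Unpressed it is at (75, -30, 85) mm in the shaker's frame; it moves back along +x by up to 20 mm, springs giving 1 N per mm, no preload (10 mm = 10 N).
- lock_slide (a joint): Travel of the lock slide along the shaker's +y, in m: 0 fully in, 0.070 fully out at its end stop; it starts between 0 and 0.02, stays where it is left, and moves with about 3 N.
- lock_grip (a point): Grip of the lock slide: upright black block 18 (x) x 28 (y) mm, 89 to 135 mm above the bench. This point is on its axis, 122 mm up, at x = 55, y = 140 + joint value (mm) in the shaker's frame. A steel tongue 18 mm wide reaches from it 150 mm to -y, 4 to 16 mm above the platform, in front of the bar; fully out it is 30 mm clear of a foot midway along the bar.
- rod_foot: Support-rod foot, bare aluminium, 0.2 to 0.4 kg, loose on the bench to the right of the shaker: plate 44 (x) x 120 (y) x 18 mm with a screw hole near each end and in the middle an upright square boss 30 x 30 mm, up to 66 mm above the underside, to grip it by. Origin at the centre of the underside, z up, y along the plate. The same after half a turn.
- metal_bottle: Bystander: aluminium bottle with black cap, diameter 80, height 210 mm, origin at the centre of its base.
- amber_jar: Bystander: amber glass jar, diameter 60, height 75 mm, origin at the centre of its base.
- beaker: Bystander: glass beaker, diameter 70, height 85 mm, origin at the centre of its base.
Not all that is in view belongs to the job. Leave any turquoise or yellow look-alike of the rod_foot alone.

How it is judged:
By the outcome, as a careful person would: the job done as asked, in the order asked, and still so for the second after the job is handed in, while the arm keeps its last pose, push and grip.
It also fails if it takes over 54 s, if anything falls off the work surface, if the arm or the gripper's body presses on something with over 40 N, if the wrist force passes 120 N, or if a joint passes its speed limit or range.

## Robot

A 6-joint arm with a two-finger parallel gripper is mounted at the origin on the work surface. World frame = base frame: x ahead of the robot, y to its left, z up, the work surface at z = 0. Lengths are in mm, angles in rad, forces in N, time in s.
With the tool pointing down it reaches from about 250 to 775 mm from the base axis. Payload 4 kg.
Tool frame: the origin (TCP) lies at the very end of the fingers, on their centre line; the grasp point (between the pads) lies 19 mm behind it (env.grip_depth is the distance from the TCP to the grasp point, in mm); z points along the fingers, x is the direction in which the jaws open and shut, and the axes are right-handed (so a half turn about z gives the same grasp; the last joint's range is limited). The gripper opens to 94 mm and grips with 3 to 60 N. Pads are 16 mm wide; open, the fingers measure 119 mm over their backs; the gripper's body (75 mm by 177 mm) begins 78 mm behind the grasp point.
Start: joints at [-1.35, 0.087, 1.371, -0, 1.684, -0.103], TCP at [174.992, -521.438, 205.506] pointing down, gripper open.
Joint ranges: [-3.1, 3.1], [-0.76, 2.03], [0.27, 2.55], [-1.08, 4.22], [0.17, 2.65], [-2.57, 2.57]. Speed limits (rad/s): [2.79, 2.79, 3.14, 3.14, 3.14, 3.14].

## Interface

Orientations are given as a unit quaternion [x, y, z, w].
In Python, from workcell import env, optics gives the robot as it stands.
- The arm moves only by the tool play_rows, never from a script. Its argument "targets" is a list of rows, each a list of 3 entries, a list of its own where there are three numbers: the opening, from -1 (shut) to 1 (fully open), then the shift along the tool's x, y, z in cm, then the turn about the tool's z in rad. In form: [[gripper, [tx, ty, tz], roll], ...]. A call has 1 to 20 rows; each row is the pose to reach, as a shift and turn from the pose commanded when the call began, along the tool's axes at that moment; what a row does not reach only later rows make up. A row lasts 1/12 s, in which the tool goes at most 41.7 mm and 7.16 degrees, less where a joint would pass 70% of its speed; a pose out of reach is approached as far as the arm can. A call with a gripper value outside its range is refused whole. The fingers move at their own pace and stop on an object; the grip force is fixed at half the most. Time passes only in rows, so rows that repeat a pose let the fingers close. It gives the time, the measured TCP pose, the force and the opening at its end, in the units of the state.
- env.get_state(): the state, without advancing time (a new reading comes with each control period).
- optics.get_image(name): name is "side" or "top"; returns a dict with "img" (400x640x3 uint8, red, green, blue), "mtx" (3x3 intrinsics, pixels), "camera_from_world" (4x4, takes a point from world to camera coordinates). Camera axes: x right, y down, z forward; pixel columns grow to the right and rows downward; lengths in mm; the calibration is good to about 2 mm. A picture is of the moment at which its call begins. There is no depth.
- env.sign_off(): hands the job in, once; it reports no verdict.
The state is a dict: "time_s": time; "joint_positions": joint angles; "qvel": joint speeds; "tau": joint torques, N m; "tool_pos": TCP position; "tool_rot": TCP orientation; "wrist_force": force on the tool from outside, world axes, zero at the start; "ft_torque": the same for the moment, N m; "finger_gap": finger opening in mm.
Only numpy, scipy, OpenCV 4.12 (cv2) and the standard library are available. Lean on these libraries where they do the work, as an engineer would, in place of code of your own. Each camera call takes 0.05 s, during which the arm holds its last target. There are 200 camera calls.

## Working session

There is one attempt and no reset: what is moved stays moved. The work goes in short steps, Python scripts to look and compute and a tool call to move; the robot and the scene stay as the last step left them, time stands still between calls to the robot, and variables do not carry over. Pictures are saved under pics/ and viewed, on a budget of 10 in all, crops included, one or two more only if the job needs it, and the job is handed in when it is done.

Besides the shell and the picture viewer there is one more tool, called after "Call:" by a JSON object that holds its "name" and its "arguments", one argument or row to a line. play_rows: Moves the arm, as the interface text tells. Its arguments: {"type":"object","properties":{"targets":{"type":"array","items":{"type":"array"}}},"required":["targets"]}

```bash
mkdir -p pics; ls; python3 - <<'E'
from workcell import env, optics
import cv2, pickle
print(env.get_state())
for n in ("side","top"):
    d=optics.get_image(n); cv2.imwrite(f"pics/{n}0.png",d["img"][:,:,::-1]); pickle.dump(d,open(f"{n}0.pkl","wb"))
    print(n,d["mtx"].tolist(),d["camera_from_world"].round(4).tolist())
E
```

```text
pics
{'time_s': 0.0, 'joint_positions': array([-1.35007813e+00,  8.79548545e-02,  1.37227531e+00, -2.01622225e-05,
        1.68361141e+00, -1.03079196e-01]), 'qvel': array([ 0.0008675 , -0.00066442,  0.00030141, -0.00036542, -0.00031709,
       -0.00044783]), 'tau': array([-5.12174938e-04, -3.40184355e+01, -3.02427328e+01,  7.20188697e-02,
        3.31098866e-02, -1.79133822e-04]), 'tool_pos': array([ 174.86811873, -520.86369064,  204.29359871]), 'tool_rot': array([ 8.11838995e-01, -5.83880281e-01, -8.47134842e-04, -7.39508917e-04]), 'wrist_force': array([-0.09131587, -0.03335376, -0.19092963]), 'ft_torque': array([ 0.00079052, -0.01547418,  0.05586287]), 'finger_gap': 93.86783028658533}
side [[444.8139212429043, 0.0, 319.9105727591898], [0.0, 444.8139212429043, 196.52667741269295], [0.0, 0.0, 1.0]] [[-0.7064, -0.7075, -0.0223, 409.0767], [-0.3737, 0.3995, -0.8371, 270.8291], [0.6012, -0.583, -0.5466, 1051.9082], [0.0, 0.0, 0.0, 1.0]]
top [[436.7359336032848, 0.0, 310.2023926459079], [0.0, 436.7359336032848, 203.6464865205806], [0.0, 0.0, 1.0]] [[-0.0259, -0.9994, -0.0219, 45.9332], [-0.9892, 0.0288, -0.1439, 530.418], [0.1444, 0.0179, -0.9894, 1359.1073], [0.0, 0.0, 0.0, 1.0]]
```

View pics/top0.png

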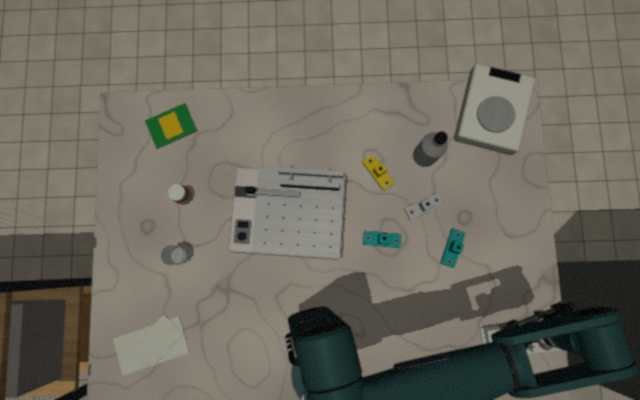

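View pics/side0.png

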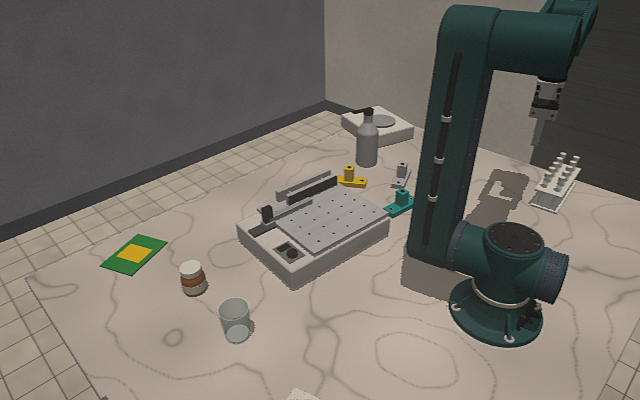

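The top view shows the shaker at columns 230–345, rows 167–258, with the black grip near (250,190) and the bar near (310,185). The aluminium foot is near (424,207), the bottle near (430,150). The side view agrees. I'll enlarge both for accurate points.

```bash
cat > h.py <<'E'
import numpy as np, pickle, cv2
from workcell import env, optics
def grab(n):
    d=optics.get_image(n); return d
def ray(d,u,v):
    T=d["camera_from_world"]; R=T[:3,:3]; c=-R.T@T[:3,3]
    r=R.T@np.linalg.inv(d["mtx"])@np.array([u,v,1.]); return c,r
def onz(d,u,v,z):
    c,r=ray(d,u,v); return c+r*(z-c[2])/r[2]
def proj(d,p):
    q=d["mtx"]@(d["camera_from_world"]@np.append(p,1.))[:3]; return q[:2]/q[2]
E
python3 - <<'E'
from h import *
t=pickle.load(open("top0.pkl","rb"))["img"][:,:,::-1]
s=pickle.load(open("side0.pkl","rb"))["img"][:,:,::-1]
a=cv2.resize(t[155:270,222:352],None,fx=6,fy=5.2,interpolation=cv2.INTER_CUBIC)
a=cv2.resize(t[160:265,225:355],None,fx=6,fy=6,interpolation=cv2.INTER_CUBIC)[:300*2]
b=cv2.resize(t[185:230,395:450],None,fx=6,fy=6,interpolation=cv2.INTER_CUBIC)
cv2.imwrite("pics/c1.png",a[:600])
c=cv2.resize(s[150:200,380:430],None,fx=7,fy=7,interpolation=cv2.INTER_CUBIC)
o=np.zeros((350,690,3),np.uint8); o[:270,:330]=b; o[:350,335:685]=c
cv2.imwrite("pics/c2.png",o)
E
```

```text
(no output)
```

View pics/c1.png

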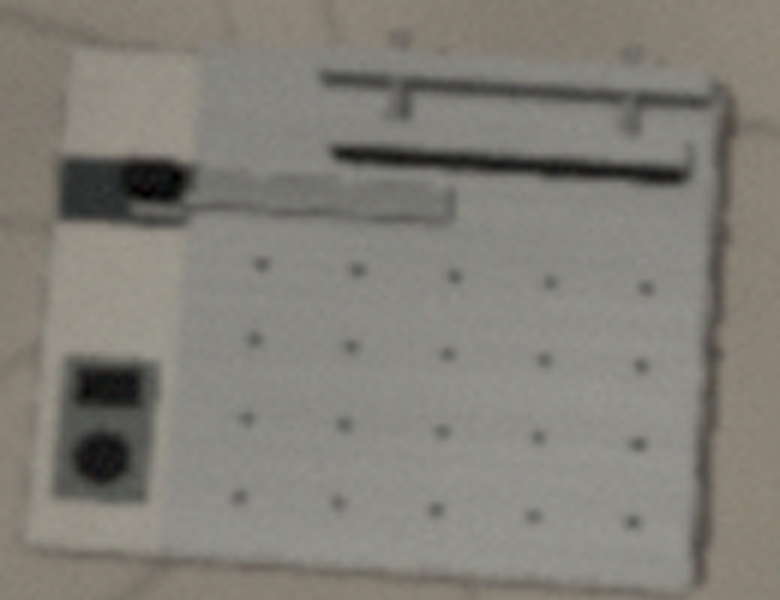

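View pics/c2.png

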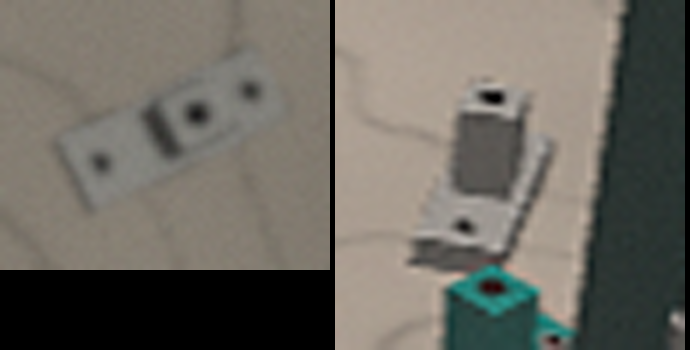

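The enlargements show: platform corners about (200,45), (720,75), (690,588), (162,548); 20 hole marks; the rubber face strip from (332,154) to (688,176); the grip's top around (157,180). In the second crop the foot's plate holes are at (101,162) and (250,91), and the boss hole is at (197,114).

```bash
python3 - <<'E'
from h import *
t=pickle.load(open("top0.pkl","rb")); s=pickle.load(open("side0.pkl","rb"))
P=lambda x,y,z:onz(t,225+(x+.5)/6-.5,160+(y+.5)/6-.5,z)
cs=[P(x,y,85) for x,y in [(162,548),(690,588),(720,75),(200,45)]]
print("cam",ray(t,0,0)[0].round())
for c in cs: print(c.round(1))
hx=[[(261,265),(357,270),(454,276),(550,282),(646,288)],[(255,340),(350,347),(447,354),(544,360),(641,365)],[(247,419),(344,425),(443,432),(538,437),(638,444)],[(239,497),(338,503),(436,510),(532,516),(632,522)]]
H=np.array([[P(*p,85)[:2] for p in r] for r in hx])
dy=(H[:,0]-H[:,4]).mean(0); dx=(H[0]-H[3]).mean(0)
print("holes pitch",np.hypot(*dy)/4,np.hypot(*dx)/3,"yaw from y",np.arctan2(-dy[0],dy[1]),"from x",np.arctan2(dx[1],dx[0]))
C=np.array(cs)[:,:2].mean(0);print("platform centre",C, "hole ctr",H.mean((0,1)))
yaw=np.arctan2(-dy[0],dy[1]); R=np.array([[np.cos(yaw),-np.sin(yaw)],[np.sin(yaw),np.cos(yaw)]])
loc=lambda p:(R.T@(p[:2]-C)).round(1)
print("corners loc",[loc(c) for c in cs])
for z in (119,104,89): print("rubber ends",z,loc(P(332,154,z)),loc(P(688,176,z)))
print("grip top",P(157,180,135),loc(P(157,180,135)),"122:",loc(P(157,180,122)))
# tongue end
print("tongue end z101",loc(P(448,190,101)),loc(P(448,220,101)))
F=lambda x,y,z:onz(t,395+(x+.5)/6-.5,185+(y+.5)/6-.5,z)
a,b,c=F(101,162,18),F(250,91,18),F(197,114,66)
print("foot",a,b,(a+b)/2,"boss",c,"plate y dir",np.arctan2(*(a-b)[:2][::-1]))
G=lambda x,y,z:onz(s,380+(x+.5)/7-.5,150+(y+.5)/7-.5,z)
print("side boss",G(491-335,97,66),"hole",G(464-335,226,18))
for nm,u,v in (("bottle",440,138),):print(nm,onz(t,u,v,210)); 
print("yellow boss",onz(t,379,170,66))
E
```

```text
cam [ 330.    6. 1422.]
[384.1 213.3  85. ]
[356.8 -54.4  85. ]
[621.2 -79.4  85. ]
[645.5 191.7  85. ]
holes pitch 49.95230523090915 40.09890219044116 yaw from y -0.09106548024151982 from x -0.0997806924256319
platform centre [501.88114476  67.81876374] hole ctr [459.63509597  67.72024184]
corners loc [array([-130.6,  134.2]), array([-133.4, -134.9]), array([ 132.2, -135.7]), array([131.8, 136.4])]
rubber ends 119 [71.9 59.4] [  71.7 -121. ]
rubber ends 104 [74.7 61. ] [  74.4 -121.5]
rubber ends 89 [77.4 62.5] [  77.1 -122. ]
grip top [565.27917206 206.90982108 135.        ] [ 50.5 144.3] 122: [ 52.7 146.5]
tongue end z101 [60.2  0.5] [44.7 -0.6]
foot [ 499.18283335 -293.88740568   18.        ] [ 535.39728027 -376.02349787   18.        ] [ 517.29005681 -334.95545177   18.        ] boss [ 517.08142288 -334.76400695   66.        ] plate y dir 1.986063535889832
side boss [ 518.50926234 -338.66657079   66.        ] hole [ 499.94081776 -297.74214261   18.        ]
bottle [ 684.63638878 -346.30757955  210.        ]
yellow boss [ 628.68208688 -189.47467953   66.        ]
```

Call:
{"name": "play_rows", "arguments": {
  "targets": [
    [1,[-56.6,-60.5,0],-1.152],
    [1,[-56.6,-60.5,0],-1.152],
    [1,[-56.6,-60.5,0],-1.152],
    [1,[-56.6,-60.5,0],-1.152],
    [1,[-56.6,-60.5,0],-1.152],
    [1,[-56.6,-60.5,0],-1.152],
    [1,[-56.6,-60.5,0],-1.152],
    [1,[-56.6,-60.5,0],-1.152],
    [1,[-56.6,-60.5,0],-1.152],
    [1,[-56.6,-60.5,0],-1.152],
    [1,[-56.6,-60.5,0],-1.152],
    [1,[-56.6,-60.5,0],-1.152],
    [1,[-56.6,-60.5,0],-1.152],
    [1,[-56.6,-60.5,0],-1.152],
    [1,[-56.6,-60.5,0],-1.152],
    [1,[-56.6,-60.5,0],-1.152],
    [1,[-56.6,-60.5,0],-1.152],
    [1,[-56.6,-60.5,0],-1.152],
    [1,[-56.6,-60.5,0],-1.152],
    [1,[-56.6,-60.5,0],-1.152]
  ]
}}

```text
time_s: 1.77
tool_pos: [568.8, 210.2, 204.5]
tool_rot: [0.999, -0.047, -0.001, 0.0]
wrist_force: [0.8, -0.5, -0.0]
finger_gap: 93.7
```

```bash
cat >> h.py <<'E'
def tool():
    from scipy.spatial.transform import Rotation as Ro
    s=env.get_state(); M=Ro.from_quat(s["tool_rot"]).as_matrix(); return s,M,np.arctan2(M[1,0],M[0,0])
def to(x,y,z,yaw):
    s,M,w=tool(); d=np.array([x,y,z])-s["tool_pos"]
    print("t",round(s["time_s"],2),"pos",s["tool_pos"].round(1),"yaw",round(w,3),"F",s["wrist_force"].round(1),"gap",round(s["finger_gap"],1))
    print("shift cm",(M.T@d/10).round(2),"roll",round(-(yaw-w),3))
E
python3 -c "
from h import *
to(568.5,208,108,-.095); print(tool()[0]['joint_positions'].round(2))"
```

```text
t 1.77 pos [568.8 210.2 204.5] yaw -0.094 F [ 0.8 -0.5 -0. ] gap 93.7
shift cm [0.   0.21 9.65] roll 0.001
[0.26 0.21 1.23 0.   1.7  0.35]
```

Call:
{"name": "play_rows", "arguments": {
  "targets": [
    [1,[0,0,4],0],
    [1,[0,0,7],0],
    [1,[0,0,9.5],0],
    [1,[0,0,9.5],0],
    [-1,[0,0,9.5],0],
    [-1,[0,0,9.5],0],
    [-1,[0,0,9.5],0],
    [-1,[0,0,9.5],0],
    [-1,[0,0,9.5],0],
    [-1,[0,0,9.5],0],
    [-1,[0,0,9.5],0],
    [-1,[0,0,9.5],0],
    [-1,[0,0,9.5],0],
    [-1,[0,0,9.5],0],
    [-1,[0,0,9.5],0],
    [-1,[0,0,9.5],0]
  ]
}}

```text
time_s: 3.1
tool_pos: [568.9, 207.6, 110.4]
tool_rot: [0.999, -0.047, 0.0, 0.0]
wrist_force: [3.7, -0.1, -5.4]
finger_gap: 17.9
```

```bash
python3 - <<'E'
from h import *
to(568.5,208,108,-.095)
d=grab("side"); cv2.imwrite("pics/s1.png",cv2.resize(d["img"][130:330,180:440,::-1],None,fx=3,fy=3)[:600,:800])
E
```

```text
t 3.1 pos [568.9 207.6 110.4] yaw -0.095 F [ 3.7 -0.1 -5.4] gap 17.9
shift cm [-0.04 -0.04  0.24] roll -0.0
```

View pics/s1.png

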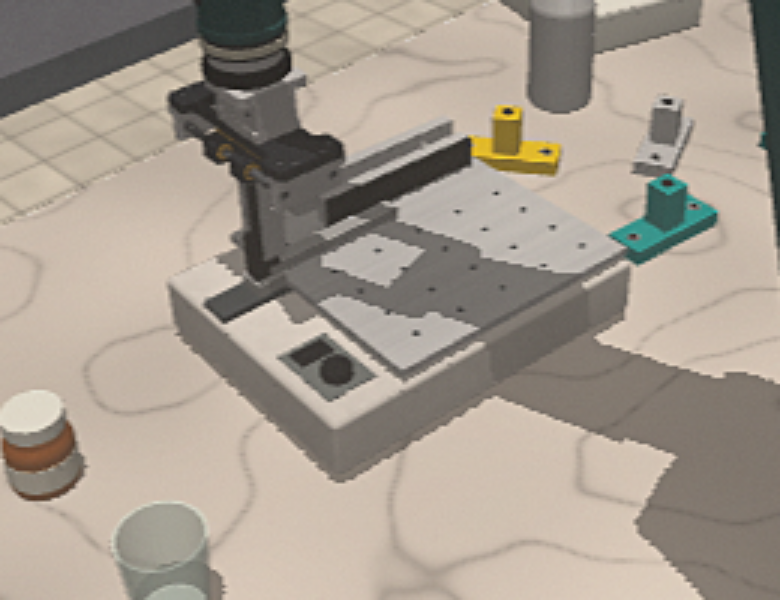

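The jaws hold the grip block (gap 17.9 mm). Next I pull along tool −y, which is the shaker's +y.

Call:
{"name": "play_rows", "arguments": {
  "targets": [
    [-1,[0,-1,0],0],
    [-1,[0,-2,0],0],
    [-1,[0,-3,0],0],
    [-1,[0,-4,0],0],
    [-1,[0,-5,0],0],
    [-1,[0,-5.6,0],0],
    [-1,[0,-6.0,0],0],
    [-1,[0,-6.0,0],0]
  ]
}}

```text
time_s: 3.82
tool_pos: [574.8, 268.8, 110.4]
tool_rot: [0.999, -0.047, 0.001, -0.0]
wrist_force: [5.1, 0.5, -2.2]
finger_gap: 18.1
```

Call:
{"name": "play_rows", "arguments": {
  "targets": [
    [-1,[0,-0.3,0],0],
    [-1,[0,-0.5,0],0],
    [-1,[0,-0.7,0],0],
    [-1,[0,-0.9,0],0],
    [-1,[0,-0.9,0],0],
    [-1,[0,-0.9,0],0]
  ]
}}

```text
time_s: 4.32
tool_pos: [574.8, 269.4, 110.3]
tool_rot: [0.999, -0.049, -0.001, 0.007]
wrist_force: [0.7, -16.9, 1.2]
finger_gap: 17.7
```

Motion stopped after about 62 mm and the reaction rose to 17 N, so this looks like the end stop. I'll relax, open, lift and check.

Call:
{"name": "play_rows", "arguments": {
  "targets": [
    [-1,[0,0.6,0],0],
    [-1,[0,0.8,0],0],
    [1,[0,0.8,0],0],
    [1,[0,0.8,0],0],
    [1,[0,0.8,0],0],
    [1,[0,0.8,0],0],
    [1,[0,0.8,0],0],
    [1,[0,0.8,-3],0],
    [1,[0,0.8,-7],0],
    [1,[0,0.8,-9.5],0]
  ]
}}

```text
time_s: 5.15
tool_pos: [574.4, 268.9, 208.5]
tool_rot: [0.999, -0.047, 0.001, -0.001]
wrist_force: [1.2, -0.5, 1.5]
finger_gap: 67.6
```

Call:
{"name": "play_rows", "arguments": {
  "targets": [
    [1,[0,20,0],-0.5],
    [1,[0,20,0],-0.5],
    [1,[0,20,0],-0.5],
    [1,[0,20,0],-0.5],
    [1,[0,40,0],-0.5],
    [1,[0,40,0],-0.5],
    [1,[0,40,0],-0.5],
    [1,[0,40,0],-0.5],
    [1,[0,40,0],-0.5]
  ]
}}

```text
time_s: 5.9
tool_pos: [538.8, -99.5, 205.8]
tool_rot: [0.98, 0.201, 0.0, -0.0]
wrist_force: [0.3, -0.7, -0.0]
finger_gap: 94.3
```

```bash
python3 - <<'E'
from h import *
to(517.5,-336,110,.415)
d=grab("top"); pickle.dump(d,open("top1.pkl","wb")); cv2.imwrite("pics/t1.png",cv2.resize(d["img"][155:270,220:352,::-1],None,fx=5,fy=5,interpolation=cv2.INTER_CUBIC))
E
```

```text
t 5.9 pos [538.8 -99.5 205.8] yaw 0.406 F [ 0.3 -0.7 -0. ] gap 94.3
shift cm [-11.29  20.9    9.58] roll -0.009
```

View pics/t1.png

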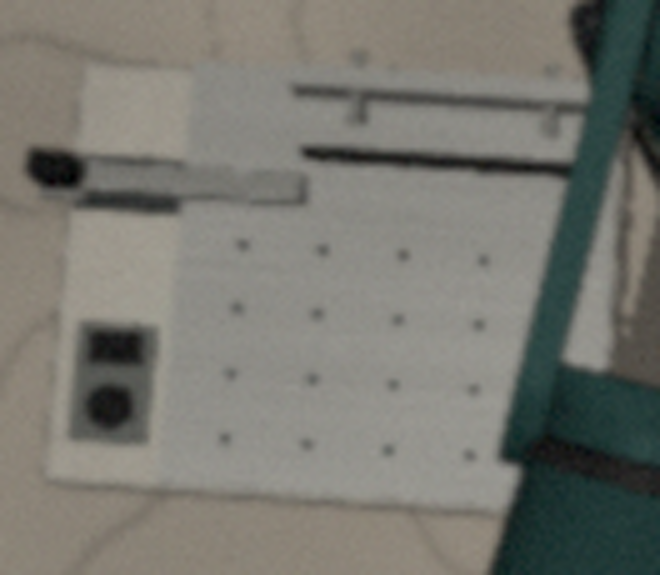

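The tongue's tip is now at about (303,188) in the crop, level with the bar's left end at (302,152), and the grip is at (55,168), past the housing. I'll put numbers on that and head for the foot.

```bash
python3 - <<'E'
from h import *
d=pickle.load(open("top1.pkl","rb"))
C=np.array([501.9,67.8]);w=-.095;R=np.array([[np.cos(w),-np.sin(w)],[np.sin(w),np.cos(w)]])
L=lambda x,y,z:(R.T@(onz(d,220+(x+.5)/5-.5,155+(y+.5)/5-.5,z)[:2]-C)).round(1)
print("tongue end",L(303,188,101),"grip",L(55,168,135),"bar left end",L(303,152,110))
E
```

```text
tongue end [53.4 59. ] grip [ 50.1 205.5] bar left end [74.2 59.9]
```

Call:
{"name": "play_rows", "arguments": {
  "targets": [
    [1,[-11.3,20.9,0],-0.01],
    [1,[-11.3,20.9,0],-0.01],
    [1,[-11.3,20.9,0],-0.01],
    [1,[-11.3,20.9,0],-0.01],
    [1,[-11.3,20.9,0],-0.01],
    [1,[-11.3,20.9,0],-0.01],
    [1,[-11.3,20.9,0],-0.01],
    [1,[-11.3,20.9,0],-0.01],
    [1,[-11.3,20.9,4],-0.01],
    [1,[-11.3,20.9,8],-0.01],
    [1,[-11.3,20.9,9.6],-0.01],
    [1,[-11.3,20.9,9.6],-0.01]
  ]
}}

```text
time_s: 6.95
tool_pos: [515.5, -330.1, 103.4]
tool_rot: [0.978, 0.207, -0.003, -0.005]
wrist_force: [0.4, 0.8, -1.3]
finger_gap: 93.5
```

```bash
python3 - <<'E'
from h import *
to(517.5,-336,38,.415)
d=grab("side"); cv2.imwrite("pics/s2.png",cv2.resize(d["img"][60:200,330:440,::-1],None,fx=4,fy=4,interpolation=cv2.INTER_CUBIC))
E
```

```text
t 6.95 pos [ 515.5 -330.1  103.4] yaw 0.417 F [ 0.4  0.8 -1.3] gap 93.5
shift cm [-0.03  0.69  6.54] roll 0.002
```

View pics/s2.png

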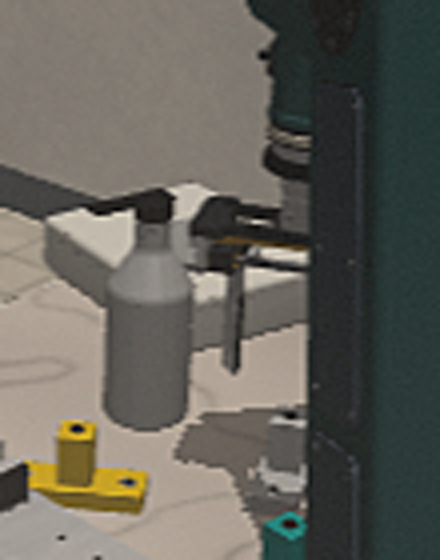

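The arm hides part of the foot in this view; one finger is at (232,370), beside the boss at (290,430) with no contact. I'll let the arm settle before descending.

Call:
{"name": "play_rows", "arguments": {
  "targets": [
    [1,[0,0,0],0],
    [1,[0,0,0],0],
    [1,[0,0,0],0]
  ]
}}

```text
time_s: 7.25
tool_pos: [519.4, -335.1, 112.6]
tool_rot: [0.978, 0.206, 0.002, 0.002]
wrist_force: [0.2, -0.5, -0.9]
finger_gap: 94.0
```

```bash
python3 - <<'E'
from h import *
to(517.5,-336,38,.415)
E
```

```text
t 7.25 pos [ 519.4 -335.1  112.6] yaw 0.416 F [ 0.2 -0.5 -0.9] gap 94.0
shift cm [-0.23 -0.03  7.46] roll 0.001
```

Call:
{"name": "play_rows", "arguments": {
  "targets": [
    [1,[-0.1,0,3],0],
    [1,[-0.1,0,5.5],0],
    [1,[-0.1,0,7],0],
    [1,[-0.1,0,7.3],0],
    [1,[-0.1,0,7.3],0],
    [-1,[-0.1,0,7.3],0],
    [-1,[-0.1,0,7.3],0],
    [-1,[-0.1,0,7.3],0],
    [-1,[-0.1,0,7.3],0],
    [-1,[-0.1,0,7.3],0],
    [-1,[-0.1,0,7.3],0],
    [-1,[-0.1,0,7.3],0],
    [-1,[-0.1,0,7.3],0],
    [-1,[-0.1,0,7.3],0],
    [-1,[-0.1,0,7.3],0],
    [-1,[-0.1,0,7.3],0],
    [-1,[-0.1,0,7.3],0]
  ]
}}

```text
time_s: 8.67
tool_pos: [517.1, -334.9, 36.4]
tool_rot: [0.979, 0.206, 0.0, -0.0]
wrist_force: [1.2, 0.3, -0.4]
finger_gap: 29.9
```

```bash
python3 - <<'E'
from h import *
to(517.5,-336,38,.415)
E
```

```text
t 8.67 pos [ 517.1 -334.9   36.4] yaw 0.415 F [ 1.2  0.3 -0.4] gap 29.9
shift cm [-0.    0.12 -0.16] roll 0.0
```

Gripped, but at 36.4 mm the front finger would clear the bar's top by only 2 mm. I'll regrip 4 mm higher.

Call:
{"name": "play_rows", "arguments": {
  "targets": [
    [0,[0,0,0],0],
    [0,[0,0,0],0],
    [0,[0,0,-0.4],0],
    [0,[0,0,-0.4],0],
    [0,[0,0,-0.4],0],
    [-1,[0,0,-0.4],0],
    [-1,[0,0,-0.4],0],
    [-1,[0,0,-0.4],0],
    [-1,[0,0,-0.4],0],
    [-1,[0,0,-0.4],0],
    [-1,[0,0,-0.4],0],
    [-1,[0,0,-0.4],0],
    [-1,[0,0,-0.4],0]
  ]
}}

```text
time_s: 9.75
tool_pos: [517.0, -335.0, 40.4]
tool_rot: [0.979, 0.206, 0.0, -0.0]
wrist_force: [0.9, -0.0, -0.4]
finger_gap: 29.7
```

Call:
{"name": "play_rows", "arguments": {
  "targets": [
    [-1,[0,0,-2],0],
    [-1,[0,0,-5],0],
    [-1,[0,0,-9],0],
    [-1,[0,0,-13],0],
    [-1,[0,0,-16],0],
    [-1,[0,0,-16],0],
    [-1,[0,0,-16],0],
    [-1,[0,0,-16],0]
  ]
}}

```text
time_s: 10.42
tool_pos: [516.0, -334.4, 197.7]
tool_rot: [0.979, 0.206, -0.001, -0.002]
wrist_force: [-0.2, 1.2, -4.4]
finger_gap: 30.1
```

```bash
python3 - <<'E'
from h import *
C=np.array([502.5,67.8]);w=-.095;R=np.array([[np.cos(w),-np.sin(w)],[np.sin(w),np.cos(w)]])
p=C+R@np.array([28,-30]); print(p)
to(*p,190,w)
E
```

```text
[527.52802994  35.2792725 ]
t 10.42 pos [ 516.  -334.4  197.7] yaw 0.415 F [-0.2  1.2 -4.4] gap 30.1
shift cm [ 15.96 -33.36   0.86] roll 0.51
```

Call:
{"name": "play_rows", "arguments": {
  "targets": [
    [-1,[16,-33.4,0],0.51],
    [-1,[16,-33.4,0],0.51],
    [-1,[16,-33.4,0],0.51],
    [-1,[16,-33.4,0],0.51],
    [-1,[16,-33.4,0],0.51],
    [-1,[16,-33.4,0],0.51],
    [-1,[16,-33.4,0],0.51],
    [-1,[16,-33.4,0],0.51],
    [-1,[16,-33.4,0],0.51],
    [-1,[16,-33.4,0],0.51],
    [-1,[16,-33.4,0],0.51],
    [-1,[16,-33.4,0],0.51],
    [-1,[16,-33.4,0],0.51]
  ]
}}

```text
time_s: 11.5
tool_pos: [527.9, 34.0, 198.4]
tool_rot: [0.999, -0.048, -0.002, 0.0]
wrist_force: [0.4, -0.9, -3.2]
finger_gap: 30.1
```

```bash
python3 - <<'E'
from h import *
to(527.5,35.3,127,-.095)
E
```

```text
t 11.5 pos [527.9  34.  198.4] yaw -0.097 F [ 0.4 -0.9 -3.2] gap 30.1
shift cm [-0.03 -0.14  7.14] roll -0.002
```

Call:
{"name": "play_rows", "arguments": {
  "targets": [
    [-1,[0,-0.1,3],0],
    [-1,[0,-0.1,5.5],0],
    [-1,[0,-0.1,6.8],0],
    [-1,[0,-0.1,6.8],0],
    [-1,[0,-0.1,6.8],0],
    [-1,[0,-0.1,6.8],0]
  ]
}}

```text
time_s: 12.0
tool_pos: [529.6, 35.0, 133.5]
tool_rot: [0.999, -0.048, 0.001, 0.0]
wrist_force: [0.3, 0.5, -3.4]
finger_gap: 29.4
```

```bash
python3 - <<'E'
from h import *
to(527.5,35.3,125.4,-.095)
d=grab("side"); cv2.imwrite("pics/s3.png",cv2.resize(d["img"][80:280,230:430,::-1],None,fx=3,fy=3,interpolation=cv2.INTER_CUBIC))
E
```

```text
t 12.0 pos [529.6  35.  133.5] yaw -0.097 F [ 0.3  0.5 -3.4] gap 29.4
shift cm [-0.21 -0.01  0.81] roll -0.002
```

View pics/s3.png

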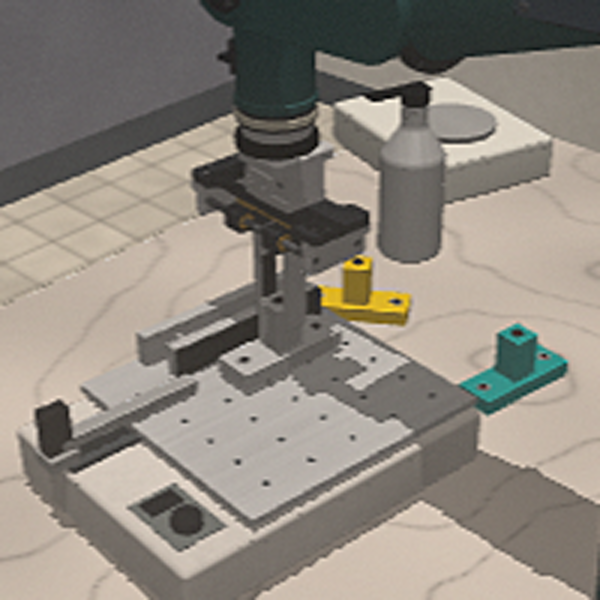

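The foot hangs level just above the platform at (275,365), in front of the bar at (225,340), and the slide's grip is out at the left, (53,425). I'll lower to touch.

Call:
{"name": "play_rows", "arguments": {
  "targets": [
    [-1,[0,0,0.4],0],
    [-1,[0,0,0.6],0],
    [-1,[0,0,0.7],0],
    [-1,[0,0,0.7],0],
    [-1,[0,0,0.7],0],
    [-1,[0,0,0.7],0]
  ]
}}

```text
time_s: 12.55
tool_pos: [528.9, 36.2, 125.6]
tool_rot: [0.999, -0.047, 0.0, 0.0]
wrist_force: [0.1, -0.3, -2.8]
finger_gap: 29.6
```

```bash
python3 - <<'E'
from h import *
to(527.5,35.3,125.4,-.095)
E
```

```text
t 12.55 pos [528.9  36.2 125.6] yaw -0.095 F [ 0.1 -0.3 -2.8] gap 29.6
shift cm [-0.13  0.1   0.02] roll 0.0
```

Call:
{"name": "play_rows", "arguments": {
  "targets": [
    [-1,[0,0.1,0.1],0],
    [-1,[0,0.1,0.2],0],
    [-1,[0,0.1,0.2],0],
    [-1,[0,0.1,0.2],0]
  ]
}}

```text
time_s: 12.88
tool_pos: [529.0, 35.9, 125.4]
tool_rot: [0.999, -0.047, 0.001, -0.001]
wrist_force: [-3.2, 2.2, 5.3]
finger_gap: 29.8
```

Call:
{"name": "play_rows", "arguments": {
  "targets": [
    [-1,[0.5,0,0],0],
    [-1,[1,0,0],0],
    [-1,[1.5,0,0],0],
    [-1,[1.9,0,0],0],
    [-1,[2.0,0,0],0],
    [-1,[2.0,0,0],0],
    [-1,[2.0,0,0],0]
  ]
}}

```text
time_s: 13.47
tool_pos: [548.5, 33.3, 125.4]
tool_rot: [0.999, -0.047, 0.0, -0.0]
wrist_force: [-3.7, -0.5, 5.8]
finger_gap: 29.6
```

```bash
python3 - <<'E'
from h import *
to(527.5,35.3,125.4,-.095)
E
```

```text
t 13.47 pos [548.5  33.3 125.4] yaw -0.095 F [-3.7 -0.5  5.8] gap 29.6
shift cm [-2.11 -0.   -0.  ] roll 0.0
```

Call:
{"name": "play_rows", "arguments": {
  "targets": [
    [-1,[0.2,0,-0.05],0],
    [-1,[0.2,0,-0.05],0],
    [-1,[0.2,0,-0.05],0],
    [-1,[0.2,0,-0.05],0]
  ]
}}

```text
time_s: 13.8
tool_pos: [550.5, 33.1, 125.4]
tool_rot: [0.999, -0.047, 0.0, -0.0]
wrist_force: [-3.8, 0.4, 5.5]
finger_gap: 30.0
```

Call:
{"name": "play_rows", "arguments": {
  "targets": [
    [-1,[0.2,0,0],0],
    [-1,[0.2,0,0],0],
    [-1,[0.2,0,0],0],
    [-1,[0.2,0,0],0]
  ]
}}

```text
time_s: 14.13
tool_pos: [551.7, 33.0, 125.4]
tool_rot: [0.999, -0.048, -0.001, -0.0]
wrist_force: [-6.4, 1.1, 7.6]
finger_gap: 29.7
```

Call:
{"name": "play_rows", "arguments": {
  "targets": [
    [-1,[0.2,0,0],0],
    [-1,[0.2,0,0],0],
    [-1,[0.2,0,0],0],
    [-1,[0.2,0,0],0]
  ]
}}

```text
time_s: 14.47
tool_pos: [553.1, 32.9, 125.4]
tool_rot: [0.999, -0.048, -0.002, -0.0]
wrist_force: [-7.3, 0.8, 8.8]
finger_gap: 29.7
```

Call:
{"name": "play_rows", "arguments": {
  "targets": [
    [-1,[0.2,0,0],0],
    [-1,[0.2,0,0],0],
    [-1,[0.2,0,0],0],
    [-1,[0.2,0,0],0]
  ]
}}

```text
time_s: 14.8
tool_pos: [554.4, 32.8, 125.5]
tool_rot: [0.999, -0.048, -0.002, -0.0]
wrist_force: [-8.6, 0.2, 9.5]
finger_gap: 30.0
```

Call:
{"name": "play_rows", "arguments": {
  "targets": [
    [-1,[0.2,0,0],0],
    [-1,[0.2,0,0],0],
    [-1,[0.2,0,0],0],
    [-1,[0.2,0,0],0]
  ]
}}

```text
time_s: 15.13
tool_pos: [555.8, 32.6, 125.5]
tool_rot: [0.999, -0.048, -0.003, -0.0]
wrist_force: [-10.2, 1.0, 10.3]
finger_gap: 29.9
```

Contact came at tool x ≈ 551, with about 1 N/mm beyond it. I'll ease the downward load and push on to about 561, i.e. 10 mm of compression.

Call:
{"name": "play_rows", "arguments": {
  "targets": [
    [-1,[0.1,0,-0.1],0],
    [-1,[0.2,0,-0.15],0],
    [-1,[0.3,0,-0.2],0],
    [-1,[0.4,0,-0.2],0],
    [-1,[0.4,0,-0.2],0],
    [-1,[0.4,0,-0.2],0],
    [-1,[0.4,0,-0.2],0]
  ]
}}

```text
time_s: 15.72
tool_pos: [558.3, 32.4, 125.6]
tool_rot: [0.999, -0.048, -0.005, -0.0]
wrist_force: [-11.7, 1.8, 6.7]
finger_gap: 29.5
```

Call:
{"name": "play_rows", "arguments": {
  "targets": [
    [-1,[0.1,0,0],0],
    [-1,[0.2,0,0],0],
    [-1,[0.2,0,0],0],
    [-1,[0.2,0,0],0],
    [-1,[0.2,0,0],0]
  ]
}}

```text
time_s: 16.13
tool_pos: [559.7, 32.3, 125.6]
tool_rot: [0.999, -0.048, -0.006, -0.0]
wrist_force: [-13.5, 1.3, 8.2]
finger_gap: 29.8
```

```bash
python3 - <<'E'
from h import *
to(561,32.2,125.4,-.095); print(tool()[1].round(4)[:,2])
E
```

```text
t 16.13 pos [559.7  32.3 125.6] yaw -0.095 F [-13.5   1.3   8.2] gap 29.8
shift cm [ 0.13 -0.01  0.02] roll -0.0
[-1.170e-02  9.000e-04 -9.999e-01]
```

Call:
{"name": "play_rows", "arguments": {
  "targets": [
    [-1,[0.1,0,-0.1],0],
    [-1,[0.2,0,-0.1],0],
    [-1,[0.2,0,-0.1],0],
    [-1,[0.2,0,-0.1],0],
    [-1,[0.2,0,-0.1],0],
    [-1,[0.2,0,-0.1],0]
  ]
}}

```text
time_s: 16.63
tool_pos: [561.0, 32.2, 125.7]
tool_rot: [0.999, -0.048, -0.007, -0.0]
wrist_force: [-12.7, 1.5, 6.0]
finger_gap: 29.6
```

```bash
python3 - <<'E'
from h import *
to(561,32.2,125.4,-.095); print(tool()[1].round(4)[:,2])
d=grab("side"); s=grab("top")
pickle.dump((d,s),open("fin.pkl","wb"))
a=cv2.resize(d["img"][150:235,270:370,::-1],None,fx=6,fy=6,interpolation=cv2.INTER_CUBIC)
cv2.imwrite("pics/f1.png",a)
cv2.imwrite("pics/f2.png",cv2.resize(s["img"][155:270,222:352,::-1],None,fx=5,fy=5,interpolation=cv2.INTER_CUBIC))
E
```

```text
t 16.63 pos [561.   32.2 125.7] yaw -0.095 F [-12.7   1.5   6. ] gap 29.6
shift cm [ 0.   -0.    0.03] roll -0.0
[-0.0139  0.0011 -0.9999]
```

View pics/f1.png

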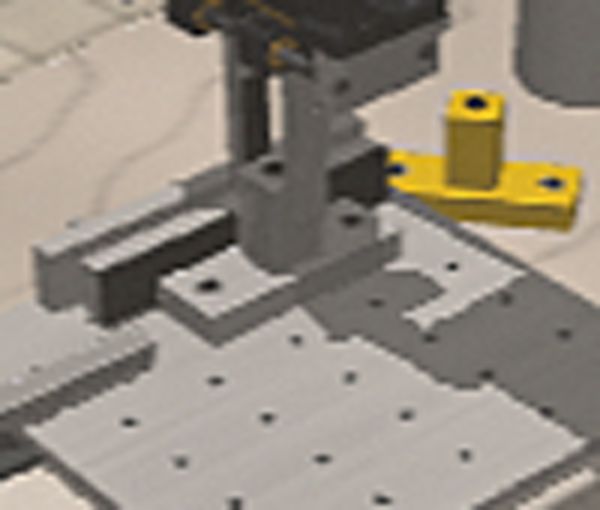

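View pics/f2.png

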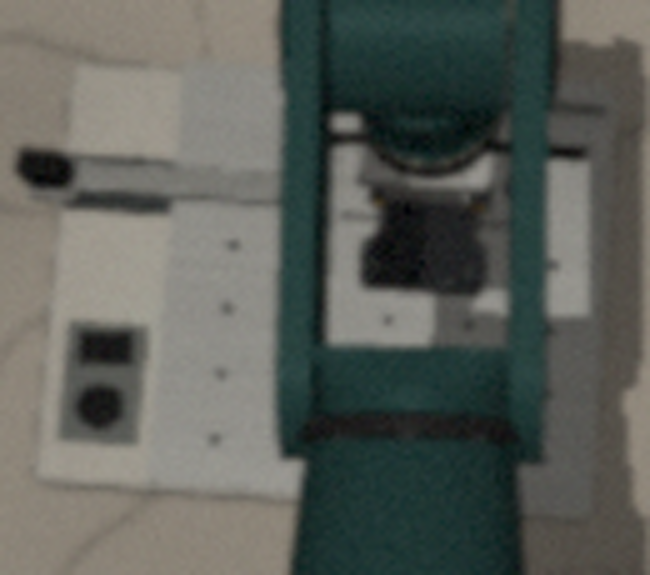

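The side crop shows the foot on the platform with its long side along the rubber face: near hole at (208,286), plate corner about (158,288), bar's left end about (100,265). The top view shows the slide still out, with its grip at (45,168); the arm hides the foot there. The wrist leans about 0.8°, so I'll check centring and then ease the vertical load and friction.

```bash
python3 - <<'E'
from h import *
d,s=pickle.load(open("fin.pkl","rb"))
C=np.array([501.9,67.8]);w=-.095;R=np.array([[np.cos(w),-np.sin(w)],[np.sin(w),np.cos(w)]])
L=lambda x,y,z:(R.T@(onz(d,270+(x+.5)/6-.5,150+(y+.5)/6-.5,z)[:2]-C)).round(1)
for n,a in dict(hole=(208,286,103),holeR=(351,219,103),boss=(273,168,151),footL=(158,288,103),footLf=(220,322,103),footRf=(400,238,103),barL=(97,265,119),barR=(387,150,119)).items(): print(n,L(*a))
print("tool local",R.T@(tool()[0]["tool_pos"][:2]-C))
E
```

```text
hole [64.1 11.7]
holeR [ 65.  -80.1]
boss [ 66.4 -32.4]
footL [78.8 31. ]
footLf [35.7 26.6]
footRf [ 35.2 -86.7]
barL [94.3 55. ]
barR [  84.1 -120.7]
tool local [ 62.17758013 -29.87994115]
```

Call:
{"name": "play_rows", "arguments": {
  "targets": [
    [-1,[0.05,0,-0.1],0],
    [-1,[0.05,0,-0.1],0],
    [-1,[0.05,0,-0.1],0],
    [-1,[0.05,0,-0.1],0],
    [-1,[0.05,0,-0.1],0]
  ]
}}

```text
time_s: 17.15
tool_pos: [561.1, 32.1, 125.7]
tool_rot: [0.999, -0.047, -0.008, -0.0]
wrist_force: [-12.5, 1.1, 3.3]
finger_gap: 29.3
```

Seen by the side camera, the foot's centre (y ≈ −33) and the bar's centre (≈ −33) agree to about 1 mm. I'll back the arm off slightly to take the friction out of the push.

Call:
{"name": "play_rows", "arguments": {
  "targets": [
    [-1,[-0.1,0,0],0],
    [-1,[-0.1,0,0],0],
    [-1,[-0.1,0,0],0],
    [-1,[-0.1,0,0],0],
    [-1,[-0.1,0,0],0],
    [-1,[-0.1,0,0],0]
  ]
}}

```text
time_s: 17.65
tool_pos: [560.9, 32.2, 125.7]
tool_rot: [0.999, -0.048, -0.007, -0.0]
wrist_force: [-11.5, 1.0, 1.1]
finger_gap: 29.6
```

Call:
{"name": "play_rows", "arguments": {
  "targets": [
    [-1,[0,0,0],0],
    [-1,[0,0,0],0],
    [-1,[0,0,0],0],
    [-1,[0,0,0],0],
    [-1,[0,0,0],0],
    [-1,[0,0,0],0]
  ]
}}

```text
time_s: 18.15
tool_pos: [561.0, 32.2, 125.7]
tool_rot: [0.999, -0.048, -0.007, -0.0]
wrist_force: [-10.2, 1.9, 1.5]
finger_gap: 29.5
```

```bash
python3 - <<'E'
from h import *
to(561,32.2,125.4,-.095); print(tool()[1].round(4)[:,2])
E
```

```text
t 18.15 pos [561.   32.2 125.7] yaw -0.095 F [-10.2   1.9   1.5] gap 29.5
shift cm [ 0.   -0.01  0.03] roll -0.0
[-0.0133  0.0011 -0.9999]
```

```bash
python3 -c "
from workcell import env
print(env.sign_off()); s=env.get_state(); print(s['time_s'],s['tool_pos'],s['wrist_force'],s['finger_gap'])"
```

```text
the job is handed in; nothing more can be done
None
the job is handed in; nothing more can be done
```

The lock slide is out at its end stop, and the foot stands on the platform, held pressed against the sprung bar with about 10 N. I handed the job in at 18.2 s with the gripper still closed and pushing.

- **Lock slide:** it travelled about 62 mm, then stopped with the reaction rising to 17 N. The top camera put the tongue's tip at y ≈ 59 mm, where 60 was expected. It put the grip at y ≈ 205 mm, where 210 was expected, though that view had also read the grip a few millimetres low before the pull.
- **Foot and bar:** contact came at tool x ≈ 551 mm, and the final reading was 561 mm, so the bar is pressed in about 10 mm. The wrist read 10.2 N along the push and 1.5 N upward, and that held over the last half second. Seen by the side camera, the foot's centre and the bar's centre agree to about 1 mm.
- **Not perfect:** the wrist leans about 0.76° under the push. The tool also rose about 0.3 mm, so the plate's rear edge may be lifted by up to about 0.6 mm. The side picture, taken just before the last small easing moves, is too coarse to show whether it is.
- **Bystanders:** I moved nothing near the bottle, the jar or the beaker. I did not measure their positions again at the end.

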